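Sign off the bearing at its check station

ROBOT

A 6-joint arm with a two-finger parallel gripper is mounted at the origin on a cart in front of the work surface, level with it; the furniture and walls round the work are solid. World frame = base frame: x ahead of the robot, y to its left, z up, the work surface at z = 0. Lengths are in m, angles in rad, forces in N, time in s.
With the tool pointing down it reaches from about 0.3 to 0.775 m from the base axis. Payload 14.6 kg.
Tool frame: the origin (TCP) lies at the very end of the fingers, on their centre line; the grasp point (between the pads) lies 19 mm behind it; z points along the fingers, y is the line along which they close (so a half turn about z gives the same grasp; the last joint's range is limited). The gripper opens to 94 mm and grips with 3 to 60 N. Pads are 16 mm wide; open, the fingers measure 119 mm over their backs; the gripper's body (75 mm by 177 mm) begins 78 mm behind the grasp point.
Start: joints at [-1.187, 0.3, 1.521, -0, 1.321, -0.067], TCP at [0.24, -0.495, 0.205] pointing down, gripper open.
Joint ranges: [-3.03, 3.03], [-0.79, 2.21], [0.23, 2.52], [-1.04, 4.18], [0, 3.07], [-2.55, 2.55]. Speed limits (rad/s): [2.22, 2.22, 2.57, 3.14, 3.14, 3.14].

INTERFACE

Orientations are given as a unit quaternion [x, y, z, w].
In Python, from rig import bot, imaging, hand_in gives the robot as it stands.
- The arm moves only by the tool arm_command, never from a script. Its arguments are lists of equal length, an entry for each row: "dp": the shift along the tool's x, y, z in mm, a list of three; "dr": the turn, a rotation vector about the tool's x, y, z in rad, a list of three; "gripper": the finger opening in mm, from 0 to 94. In form: {"dp": [[dx, dy, dz], ...], "dr": [[rx, ry, rz], ...], "gripper": [gripper, ...]}. A call has 1 to 20 rows; each row shifts and turns the commanded pose from where the row before left it, along the tool's axes as they then stand; what a row does not reach is not made up. A row lasts 1/10 s, in which the tool goes at most 50 mm and 8.59 degrees, less where a joint would pass 70% of its speed; a pose out of reach is approached as far as the arm can. A call with a gripper value outside its range is refused whole. The fingers move at their own pace and stop on an object; the grip force is fixed at half the most. Time passes only in rows, so rows that do not move let the fingers close. It gives the time, the measured TCP pose, the force, the opening and the grip force at its end, in the units of the state.
- bot.sense(): the state, without advancing time (a new reading comes with each control period).
- imaging.snapshot(name): name is "side" or "top" or "wrist"; returns a dict with "img" (420x560x3 uint8, blue, green, red), "fx", "fy", "cx", "cy" (pixels), "extrinsics" (4x4, takes a point from world to camera coordinates). Camera axes: x right, y down, z forward; pixel columns grow to the right and rows downward; lengths in m; the calibration is good to about 2 mm. A picture is of the moment at which its call begins. There is no depth.
- hand_in(): hands the job in; it is judged then, once.
The state is a dict: "t": time; "joint_pos": joint angles; "qd": joint speeds; "tau": joint torques, N m; "ee_pos": TCP position; "tcp_rot": TCP orientation; "ft_force": force on the tool from outside, world axes, zero at the start; "moment": the same for the moment, N m; "opening": finger opening in m; "gripper_force": force on a finger pad.
Only numpy, scipy, OpenCV 4.12 (cv2) and the standard library are available. Lean on these libraries where they do the work, as an engineer would, in place of code of your own. Each camera call takes 0.05 s, during which the arm holds its last target. There are 200 camera calls.

TASK

Sign off the bearing: with the fingertips, lightly press the orange touch pad of the station that carries the ball bearing, far enough that it clearly gives but not down to its stop, and keep it pressed for about two seconds. Then let the pad spring back and withdraw the hand well clear of it. Press no other pad, and leave the bearing, the bolt, the nut and everything else on the bench where they are; nothing is to be picked up.

Things in the scene. Friction and masses are not known exactly. Their poses are not given: they have to be found in the camera images.
- station_bearing: fixed grey station, 150x96x22 mm, that carries the bearing (the three stations look alike and trade places; only the part on them differs). Origin: centre of its underside, on the worktop. Local x runs from the orange pad (centre 45 mm toward -x) to the round black mat (35 mm toward +x, 68 mm across, 2 mm thick) under the part
- padtop_bearing (a point): centre of the flat top of the round orange touch pad (36 mm across, 8 mm thick, on a thin stem) of the station that carries the plain steel ball bearing (ring 52 mm across, 15 mm high, lying flat); released, 46 mm above the worktop; it moves down with the pad
- pad_bearing (a joint): travel of that pad in m: 0 released, grows as it is pressed straight down, 0.014 at its stop. A soft return spring: about 1 N to start, 4 N half way, 6.6 N at the stop
- bearing: the plain steel ball bearing (ring 52 mm across, 15 mm high, lying flat), loose on the mat of its station; origin: centre of its underside
- station_big_bolt: fixed grey station, 150x96x22 mm, that carries the bolt (the three stations look alike and trade places; only the part on them differs). Origin: centre of its underside, on the worktop. Local x runs from the orange pad (centre 45 mm toward -x) to the round black mat (35 mm toward +x, 68 mm across, 2 mm thick) under the part
- padtop_big_bolt (a point): centre of the flat top of the round orange touch pad (36 mm across, 8 mm thick, on a thin stem) of the station that carries the big steel hex bolt (77 mm tall, standing on its 30 mm head); released, 46 mm above the worktop; it moves down with the pad
- pad_big_bolt (a joint): travel of that pad in m: 0 released, grows as it is pressed straight down, 0.014 at its stop. A soft return spring: about 1 N to start, 4 N half way, 6.6 N at the stop
- big_bolt: the big steel hex bolt (77 mm tall, standing on its 30 mm head), loose on the mat of its station; origin: centre of its underside
- station_nut_m20: fixed grey station, 150x96x22 mm, that carries the nut (the three stations look alike and trade places; only the part on them differs). Origin: centre of its underside, on the worktop. Local x runs from the orange pad (centre 45 mm toward -x) to the round black mat (35 mm toward +x, 68 mm across, 2 mm thick) under the part
- padtop_nut_m20 (a point): centre of the flat top of the round orange touch pad (36 mm across, 8 mm thick, on a thin stem) of the station that carries the steel hex nut (33 mm across corners, 16 mm high, lying flat); released, 46 mm above the worktop; it moves down with the pad
- pad_nut_m20 (a joint): travel of that pad in m: 0 released, grows as it is pressed straight down, 0.014 at its stop. A soft return spring: about 1 N to start, 4 N half way, 6.6 N at the stop
- nut_m20: the steel hex nut (33 mm across corners, 16 mm high, lying flat), loose on the mat of its station; origin: centre of its underside
- red_box: small red box, 65 x 112 x 58 mm, a bystander; origin: centre of its underside
- driver_teal: screwdriver with teal handle, 192 mm long, 29 mm thick, lying flat, a bystander; origin: centre of its underside
- grease_pot: round white pot with a screw lid, 53 mm across, 50 mm tall, a bystander; origin: centre of its underside
Mind the look-alikes: they are no part of the job. What is meant by the big_bolt is not brown, and is the smaller of those in its own colour.

How it is judged:
By the outcome, as a careful person would: the job done as asked, in the order asked, and still so for the second after the job is handed in, with the robot touching nothing.
It also fails if it takes over 35 s, if anything falls off the work surface, if the arm or the gripper's body presses on something with over 40 N, if the wrist force passes 120 N, or if a joint passes its speed limit or range.

## Working session

There is one attempt and no reset: what is moved stays moved. The work goes in short steps, Python scripts to look and compute and a tool call to move; the robot and the scene stay as the last step left them, time stands still between calls to the robot, and variables do not carry over. Pictures are saved under pics/ and viewed, at most 10 in all, crops included, and the job is handed in when it is done.

Besides the shell and the picture viewer there is one more tool, called after ">>>" as name(argument=value, ...), one argument or row to a line, values as JSON. arm_command: Moves the arm, as the interface text tells. Its arguments: {"type":"object","properties":{"dp":{"type":"array","items":{"type":"array","items":{"type":"number"}}},"dr":{"type":"array","items":{"type":"array","items":{"type":"number"}}},"gripper":{"type":"array","items":{"type":"number"}}},"required":["dp","dr","gripper"]}

```bash
mkdir -p pics; python3 - <<'E'
from rig import bot, imaging
import cv2,pickle
for n in("top","side"):
    s=imaging.snapshot(n);cv2.imwrite(f"pics/{n}0.png",s["img"]);pickle.dump(s,open(n+".pkl","wb"))
s=bot.sense();print(s["t"],s["ee_pos"],s["tcp_rot"],s["ft_force"],s["opening"])
E
```

```text
0.1 [ 0.23952408 -0.49484783  0.20494922] [ 9.74707993e-01  2.23481695e-01 -6.94573789e-05 -5.04648224e-04] [-0.57630778  1.16417441  0.81611843] 0.09406172894198311
```

View pics/top0.png

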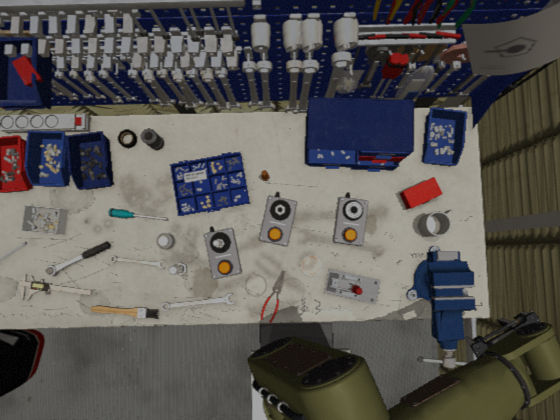

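View pics/side0.png

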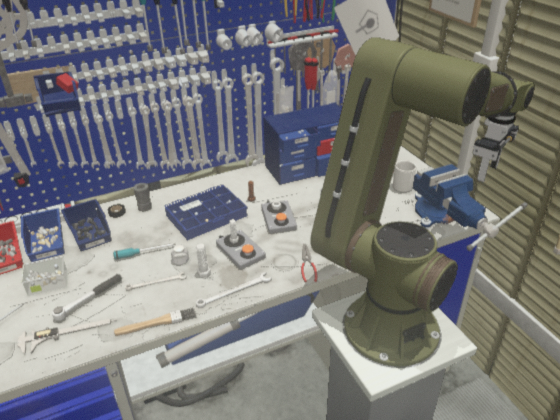

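The top view shows three stations, with orange pads at about (274,235), (349,234) and (224,267) and parts at (280,209), (352,209) and (220,241). I'll enlarge that area.

```bash
python3 - <<'E'
import cv2
a=cv2.imread("pics/top0.png")[185:285,195:375]
cv2.imwrite("pics/crop.png",cv2.resize(a,(792,440),interpolation=cv2.INTER_CUBIC))
E
```

```text
(no output)
```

View pics/crop.png

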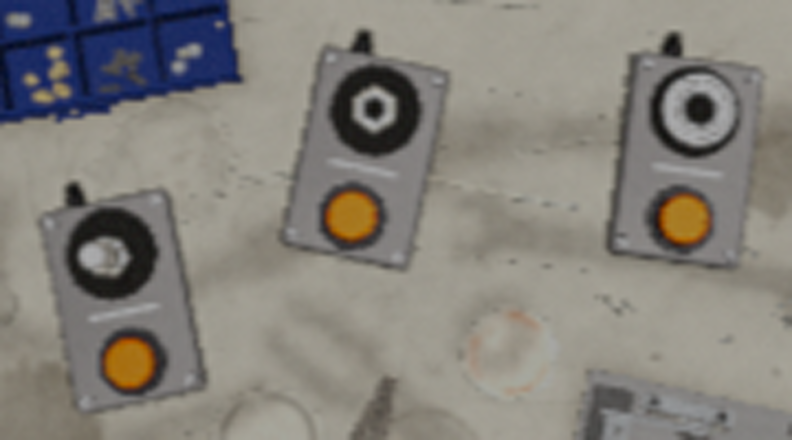

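Candidates for the target pad are the left station with the standing bolt (pad 224,267), the middle one with the hex nut (274,235) and the right one with the flat round ring (350,234). The ring is the bearing, so the right station is the one to press. Next I'll locate its pad.

```bash
cat > h.py <<'E'
import cv2,numpy as np
from scipy.spatial.transform import Rotation as R
def ray(s,u,v,z):
    E=np.array(s["extrinsics"]);Rm=E[:3,:3];c=-Rm.T@E[:3,3]
    d=Rm.T@np.array([(u-s["cx"])/s["fx"],(v-s["cy"])/s["fy"],1]);return c+d*(z-c[2])/d[2]
def orange(s):
    h=cv2.cvtColor(s["img"],cv2.COLOR_BGR2HSV);m=cv2.inRange(h,(10,170,100),(25,255,255))
    n,_,st,ce=cv2.connectedComponentsWithStats(m)
    return [(st[i,4],ce[i]) for i in range(1,n) if st[i,4]>40]
E
python3 - <<'E'
from h import *;import pickle
from rig import bot
s=pickle.load(open("top.pkl","rb"))
for a,c in orange(s): print(a,c,ray(s,*c,.046).round(4))
print("bearing",ray(s,352.8,209.3,.035+.002).round(4), "cabinet front",ray(s,360,166,.05).round(3),"mug",ray(s,432,222,.08).round(3))
b=bot.sense();r=R.from_quat(b["tcp_rot"]);print(r.as_matrix().round(3))
p=[ray(s,*c,.046) for a,c in orange(s) if abs(c[0]-350)<8][0]
print("tool mm",r.inv().apply(p+[0,0,.06]-b["ee_pos"])*1000)
E
```

```text
101 [274.46534653 233.64356436] [0.5211 0.0716 0.046 ]
100 [350.05 234.31] [ 0.5132 -0.167   0.046 ]
104 [223.875      267.04807692] [0.4201 0.2326 0.046 ]
bearing [ 0.5931 -0.1801  0.037 ] cabinet front [ 0.73  -0.206  0.05 ] mug [ 0.544 -0.416  0.08 ]
[[ 0.9    0.436 -0.   ]
 [ 0.436 -0.9    0.001]
 [ 0.    -0.001 -1.   ]]
tool mm [ 389.17632137 -175.72389219   99.16268145]
```

>>> arm_command(
  dp=[
    [27.8, -12.55, 0],
    [27.8, -12.55, 0],
    [27.8, -12.55, 0],
    [27.8, -12.55, 0],
    [27.8, -12.55, 0],
    [27.8, -12.55, 0],
    [27.8, -12.55, 0],
    [27.8, -12.55, 0],
    [27.8, -12.55, 0],
    [27.8, -12.55, 0],
    [27.8, -12.55, 0],
    [27.8, -12.55, 0],
    [27.8, -12.55, 0],
    [27.8, -12.55, 0],
    [0, 0, 15],
    [0, 0, 15],
    [0, 0, 15],
    [0, 0, 15],
    [0, 0, 15],
    [0, 0, 0],
  ],
  dr=[
    [0, 0, 0],
    [0, 0, 0],
    [0, 0, 0],
    [0, 0, 0],
    [0, 0, 0],
    [0, 0, 0],
    [0, 0, 0],
    [0, 0, 0],
    [0, 0, 0],
    [0, 0, 0],
    [0, 0, 0],
    [0, 0, 0],
    [0, 0, 0],
    [0, 0, 0],
    [0, 0, 0],
    [0, 0, 0],
    [0, 0, 0],
    [0, 0, 0],
    [0, 0, 0],
    [0, 0, 0],
  ],
  gripper=[0, 0, 0, 0, 0, 0, 0, 0, 0, 0, 0, 0, 0, 0, 0, 0, 0, 0, 0, 0],
)

```text
t: 2.1
ee_pos: [0.5124, -0.1669, 0.1285]
tcp_rot: [0.975, 0.224, -0.002, -0.001]
ft_force: [0.9, -0.6, -0.5]
opening: 0.0006
gripper_force: 0.0
```

```bash
python3 - <<'E'
from h import *
from rig import bot,imaging
s=imaging.snapshot("wrist");cv2.imwrite("pics/wrist1.png",s["img"])
b=bot.sense();print(b["t"],b["ee_pos"],b["ft_force"],b["opening"],b["qd"])
for a,c in orange(s): print(a,c,ray(s,*c,.046).round(4))
E=np.array(s["extrinsics"]);q=E[:3,:3]@b["ee_pos"]+E[:3,3];print("tip px",q[0]/q[2]*s["fx"]+s["cx"],q[1]/q[2]*s["fy"]+s["cy"])
E
```

```text
2.15 [ 0.51297473 -0.16717608  0.12983145] [ 0.38794005 -0.17613826  0.69390627] 0.000362857016381443 [ 0.00129071 -0.02248955 -0.02762521 -0.00080868  0.01123199  0.00335697]
597 [ 6.62311558 65.82579564] [0.5255 0.0619 0.046 ]
1304 [276.68788344 207.09432515] [ 0.5153 -0.1642  0.046 ]
tip px 278.7775315526488 251.1429146573164
```

View pics/wrist1.png

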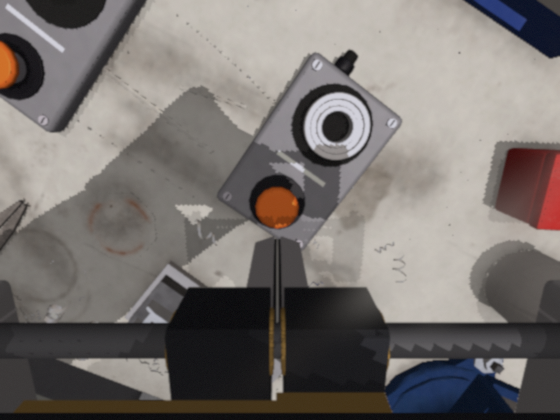

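The wrist view shows the races of a plain ball bearing at (336,125), and its pad at (277,207) lies right under the closed fingertips. I'll descend to just above it with a 1–2 mm correction.

>>> arm_command(
  dp=[
    [1.5, -1, 10],
    [0, 0, 15],
    [0, 0, 15],
    [0, 0, 15],
    [0, 0, 10],
    [0, 0, 7],
    [0, 0, 4],
    [0, 0, 0],
    [0, 0, 0],
  ],
  dr=[
    [0, 0, 0],
    [0, 0, 0],
    [0, 0, 0],
    [0, 0, 0],
    [0, 0, 0],
    [0, 0, 0],
    [0, 0, 0],
    [0, 0, 0],
    [0, 0, 0],
  ],
  gripper=[0, 0, 0, 0, 0, 0, 0, 0, 0],
)

```text
t: 3.05
ee_pos: [0.5146, -0.1659, 0.0549]
tcp_rot: [0.975, 0.224, 0.0, 0.0]
ft_force: [-0.4, -0.3, -0.6]
opening: 0.0003
gripper_force: 0.0
```

```bash
python3 - <<'E'
from h import *
from rig import bot,imaging
s=imaging.snapshot("wrist");cv2.imwrite("pics/wrist2.png",s["img"])
b=bot.sense();print(b["t"],b["ee_pos"],b["ft_force"])
for a,c in orange(s): print(a,c,ray(s,*c,.046).round(4))
E
```

```text
3.1 [ 0.51459664 -0.16588764  0.05499387] [ 0.12044968 -0.19238767  0.48689962]
1042 [275.51919386 230.19865643] [ 0.5226 -0.1604  0.046 ]
```

View pics/wrist2.png

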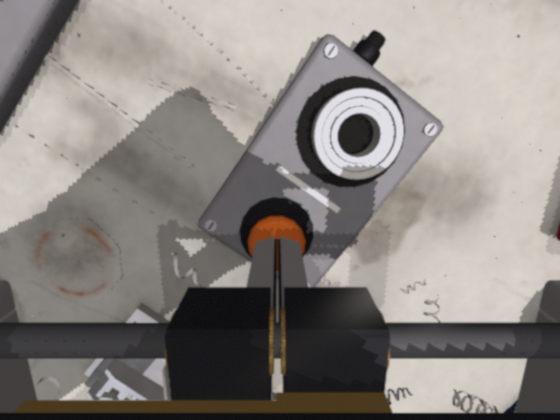

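The fingertips are centred over the orange pad (276,230), about 9 mm above it. Now I'll press about 7 mm.

>>> arm_command(
  dp=[
    [0, 0, 4],
    [0, 0, 4],
    [0, 0, 2],
    [0, 0, 2],
    [0, 0, 2],
    [0, 0, 2],
    [0, 0, 0],
    [0, 0, 0],
  ],
  dr=[
    [0, 0, 0],
    [0, 0, 0],
    [0, 0, 0],
    [0, 0, 0],
    [0, 0, 0],
    [0, 0, 0],
    [0, 0, 0],
    [0, 0, 0],
  ],
  gripper=[0, 0, 0, 0, 0, 0, 0, 0],
)

```text
t: 3.9
ee_pos: [0.5143, -0.1658, 0.0385]
tcp_rot: [0.975, 0.223, -0.0, -0.0]
ft_force: [-0.5, 0.1, 3.6]
opening: 0.0005
gripper_force: 1.9
```

A force of 3.6 N at 7.5 mm matches half travel. I'll hold there, then lift.

>>> arm_command(
  dp=[
    [0, 0, 0],
    [0, 0, 0],
    [0, 0, 0],
    [0, 0, 0],
    [0, 0, 0],
    [0, 0, 0],
    [0, 0, 0],
    [0, 0, 0],
    [0, 0, 0],
    [0, 0, 0],
    [0, 0, 0],
    [0, 0, 0],
    [0, 0, 0],
    [0, 0, 0],
    [0, 0, 0],
    [0, 0, 0],
    [0, 0, 0],
    [0, 0, 0],
  ],
  dr=[
    [0, 0, 0],
    [0, 0, 0],
    [0, 0, 0],
    [0, 0, 0],
    [0, 0, 0],
    [0, 0, 0],
    [0, 0, 0],
    [0, 0, 0],
    [0, 0, 0],
    [0, 0, 0],
    [0, 0, 0],
    [0, 0, 0],
    [0, 0, 0],
    [0, 0, 0],
    [0, 0, 0],
    [0, 0, 0],
    [0, 0, 0],
    [0, 0, 0],
  ],
  gripper=[0, 0, 0, 0, 0, 0, 0, 0, 0, 0, 0, 0, 0, 0, 0, 0, 0, 0],
)

```text
t: 5.7
ee_pos: [0.5143, -0.1658, 0.0385]
tcp_rot: [0.975, 0.223, 0.0, 0.0]
ft_force: [-1.5, 0.4, 4.2]
opening: 0.0003
gripper_force: 1.9
```

>>> arm_command(
  dp=[
    [0, 0, -5],
    [0, 0, -10],
    [0, 0, -15],
    [0, 0, -20],
    [0, 0, -20],
    [0, 0, -20],
    [0, 0, -20],
    [0, 0, -20],
    [0, 0, -20],
    [0, 0, -10],
    [0, 0, 0],
    [0, 0, 0],
    [0, 0, 0],
  ],
  dr=[
    [0, 0, 0],
    [0, 0, 0],
    [0, 0, 0],
    [0, 0, 0],
    [0, 0, 0],
    [0, 0, 0],
    [0, 0, 0],
    [0, 0, 0],
    [0, 0, 0],
    [0, 0, 0],
    [0, 0, 0],
    [0, 0, 0],
    [0, 0, 0],
  ],
  gripper=[0, 0, 0, 0, 0, 0, 0, 0, 0, 0, 0, 0, 0],
)

```text
t: 7.0
ee_pos: [0.5139, -0.1656, 0.1974]
tcp_rot: [0.975, 0.223, -0.001, -0.001]
ft_force: [-0.2, 0.6, 1.4]
opening: 0.0004
gripper_force: 0.0
```

```bash
python3 - <<'E'
from h import *
from rig import bot,imaging
s=imaging.snapshot("wrist");cv2.imwrite("pics/wrist3.png",s["img"])
b=bot.sense();print(b["t"],b["ee_pos"],b["ft_force"])
E
```

```text
7.05 [ 0.51396547 -0.16564071  0.19746127] [0.23048004 0.93096211 0.00462967]
```

View pics/wrist3.png

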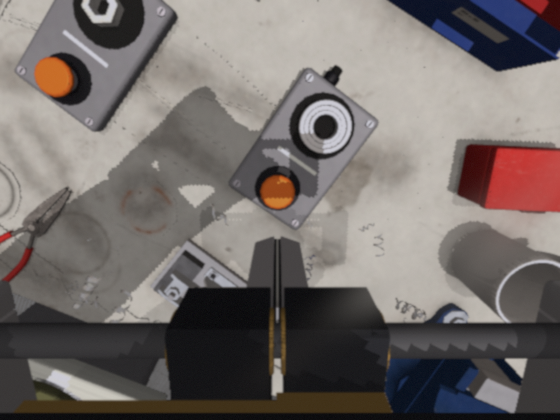

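The pad (277,190) is released, the bearing (323,127) hasn't moved, and the hand is 150 mm clear of the pad.

```bash
python3 -c "
from rig import hand_in
print(hand_in())"
```

```text
the job is handed in; nothing more can be done
None
```

I pressed the bearing station's pad about 7.5 mm (roughly 4 N) for about two seconds, let it spring back, withdrew the hand 150 mm above it, touched nothing else, and handed the job in at about 7 s.

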